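Sort sample tubes into their colour stands

ROBOT

A 6-joint arm with a two-finger parallel gripper is mounted at the origin on a cart in front of the work surface, level with it; the furniture and walls round the work are solid. World frame = base frame: x ahead of the robot, y to its left, z up, the work surface at z = 0. Lengths are in m, angles in rad, forces in N, time in s.
With the tool pointing down it reaches from about 0.35 to 0.975 m from the base axis. Payload 4.9 kg.
Tool frame: the origin (TCP) lies at the very end of the fingers, on their centre line; the grasp point (between the pads) lies 19 mm behind it (ctrl.grasp_offset is the distance from the TCP to the grasp point, in m); z points along the fingers, y is the line along which they close (so a half turn about z gives the same grasp; the last joint's range is limited). The gripper opens to 85 mm and grips with 20 to 120 N. Pads are 22 mm wide; open, the fingers measure 114 mm over their backs; the gripper's body (76 mm by 85 mm) begins 54 mm behind the grasp point. The pads swing forward as they close: fully open they stand 13 mm farther back than shut.
Start: joints at [1.167, 0.053, 1.613, -0, 1.476, -0.119], TCP at [0.176, 0.6, 0.231] pointing down, gripper open.
Joint ranges: [-3.01, 3.01], [-1.01, 2.22], [0.06, 2.58], [-1.02, 4.17], [0.09, 2.62], [-3.14, 3.14]. Speed limits (rad/s): [2.57, 2.57, 3.14, 3.14, 3.14, 3.14].

INTERFACE

Orientations are given as a rotation vector (axis times angle).
In Python, from station import ctrl, optics gives the robot as it stands.
- The arm moves only by the shell command python3 -m handwheel 'ROWS' [OPENING] [FORCE]. ROWS is JSON, a list of rows, each an object of numbers: "tx", "ty", "tz": the shift along the tool's x, y, z in mm; "roll": the turn about the tool's z in rad. A call has 1 to 12 rows; each row shifts and turns the commanded pose from where the row before left it, along the tool's axes as they then stand; what a row does not reach is not made up. A row lasts 1/12 s, in which the tool goes at most 41.7 mm and 7.16 degrees, less where a joint would pass 70% of its speed; a pose out of reach is approached as far as the arm can. A call with a gripper value outside its range is refused whole. OPENING is the finger opening in mm, from 0 to 85.4, set as the call begins (- or left out, the last holds). The fingers move at their own pace and stop on an object; FORCE is the grip in N (left out, the last holds). Time passes only in rows, so rows that do not move let the fingers close. It gives the time, the measured TCP pose, the force, the opening and the grip force at its end, in the units of the state.
- ctrl.get_obs(): the state, without advancing time (a new reading comes with each control period).
- optics.get_image(name): name is "side" or "top" or "wrist"; returns (picture, depth): 420x560x3 uint8, red, green, blue; 420x560 float32, m along the optical axis (not along the pixel's ray), 0 where there is no reading.
- optics.camera_params(name): a dict with "mtx" (3x3 intrinsics, pixels), "k1" (the pictures are not rectified: a ray, as slopes to the right and down, at radius r is drawn at 1 + k1 r^2 times it, then the intrinsics apply), "extrinsics" (4x4, takes a point from camera to world coordinates); the wrist camera has in their place "tool_from_camera" (4x4, takes a point from camera to tool coordinates, whose origin is the TCP and whose axes are the flange's). Camera axes: x right, y down, z forward; pixel columns grow to the right and rows downward; lengths in m; the calibration is good to about 2 mm. A picture is of the moment at which its call begins: read the wrist's pose just before it. camera_params takes no time and is no camera call.
- ctrl.finish_job(): hands the job in; it is judged then, once.
The state is a dict: "t": time; "q": joint angles; "dq": joint speeds; "effort": joint torques, N m; "tool_pos": TCP position; "tool_rot": TCP orientation; "contact_force": force on the tool from outside, world axes, zero at the start; "wrist_torque": the same for the moment, N m; "opening": finger opening in m; "grip_force": force on a finger pad.
Only numpy, scipy, OpenCV 4.12 (cv2) and the standard library are available. Lean on these libraries where they do the work, as an engineer would, in place of code of your own. Each camera call takes 0.05 s, during which the arm holds its last target. There are 200 camera calls.

TASK

The four capped sample tubes were put back into the wrong stands. Rearrange them so that each tube stands upright and fully down in the stand of its own cap colour; park a tube in the empty grey stand whenever you need a free spot, and leave that stand empty at the end. Never let a tube fall or lay it down, and do not disturb the red-capped dropper bottle beside the stands.

Things in the scene. Friction and masses are not known exactly. Their poses are not given: they have to be found in the camera images.
- tube_red: closed round blood sample tube with a red (pale in the middle of its top) cap, 86 mm tall, body 12.4 mm thick, cap 18 mm wide over the top 20 to 25 mm (for the fingers the whole tube closes like a plain rod of the body's thickness); 18 g; origin at the centre of its bottom end, z up along the tube. Stands upright in a stand of another colour at the start
- tube_purple: closed round blood sample tube with a purple (white in the middle of its top) cap, 91 mm tall, body 14.4 mm thick, cap 20 mm wide over the top 20 to 25 mm (for the fingers the whole tube closes like a plain rod of the body's thickness); 18 g; origin at the centre of its bottom end, z up along the tube. Stands upright in a stand of another colour at the start
- tube_amber: closed round blood sample tube with an amber (tan) cap, 99 mm tall, body 13 mm thick, cap 18 mm wide over the top 20 to 25 mm (for the fingers the whole tube closes like a plain rod of the body's thickness); 18 g; origin at the centre of its bottom end, z up along the tube. Stands upright in a stand of another colour at the start
- tube_green: closed round blood sample tube with a green cap, 100 mm tall, body 13.6 mm thick, cap 19.6 mm wide over the top 20 to 25 mm (for the fingers the whole tube closes like a plain rod of the body's thickness); 18 g; origin at the centre of its bottom end, z up along the tube. Stands upright in a stand of another colour at the start
- stand_red: red round stand, fixed: 54 mm across, top 50 mm above the worktop, black foot 64 mm across, 6.5 mm thick; the home of the tube with the red cap; holds another tube at the start. Origin: centre of its underside, z up. Central upright round hole 17.5 mm wide, its mouth a funnel 10 mm deep, 37 mm wide at the top; hole floor (a seated tube's bottom) 8 mm above the origin
- stand_purple: purple round stand, fixed: 54 mm across, top 50 mm above the worktop, black foot 64 mm across, 6.5 mm thick; the home of the tube with the purple cap; holds another tube at the start. Origin: centre of its underside, z up. Central upright round hole 17.5 mm wide, its mouth a funnel 10 mm deep, 37 mm wide at the top; hole floor (a seated tube's bottom) 8 mm above the origin
- stand_amber: amber (orange-brown) round stand, fixed: 54 mm across, top 50 mm above the worktop, black foot 64 mm across, 6.5 mm thick; the home of the tube with the amber cap; holds another tube at the start. Origin: centre of its underside, z up. Central upright round hole 17.5 mm wide, its mouth a funnel 10 mm deep, 37 mm wide at the top; hole floor (a seated tube's bottom) 8 mm above the origin
- stand_green: green round stand, fixed: 54 mm across, top 50 mm above the worktop, black foot 64 mm across, 6.5 mm thick; the home of the tube with the green cap; holds another tube at the start. Origin: centre of its underside, z up. Central upright round hole 17.5 mm wide, its mouth a funnel 10 mm deep, 37 mm wide at the top; hole floor (a seated tube's bottom) 8 mm above the origin
- stand_grey: grey round stand, fixed: 54 mm across, top 50 mm above the worktop, black foot 64 mm across, 6.5 mm thick; it belongs to no tube and is empty at the start. Origin: centre of its underside, z up. Central upright round hole 17.5 mm wide, its mouth a funnel 10 mm deep, 37 mm wide at the top; hole floor (a seated tube's bottom) 8 mm above the origin
- dropper_a: small white dropper bottle with a red cap, 25 mm wide, 58 mm tall, standing loose on the worktop beside the stands; bystander, not to be moved; origin at the centre of its underside
Not all that is in view belongs to the job. What is shaped like the stand_green but yellow is not meant.

How it is judged:
By the outcome, as a careful person would: the job done as asked, in the order asked, and still so for the second after the job is handed in, with the robot touching nothing.
It also fails if it takes over 120 s, if anything falls off the work surface, if the arm or the gripper's body presses on something with over 40 N, if the wrist force passes 120 N, or if a joint passes its speed limit or range.

## Working session

There is one attempt and no reset: what is moved stays moved. The work goes in short steps, Python scripts to look and compute and a shell command to move; the robot and the scene stay as the last step left them, time stands still between calls to the robot, and variables do not carry over. Pictures are saved under pics/ and viewed, at most 14 in all, crops included, and the job is handed in when it is done.

```bash
ls; mkdir -p pics; python3 - <<'E'
from station import ctrl, optics
import cv2, numpy as np
print(ctrl.get_obs())
for n in("top","side"):
    im,d=optics.get_image(n); cv2.imwrite(f"pics/{n}0.png",im[:,:,::-1]); np.savez(f"{n}0.npz",im=im,d=d)
    print(n,optics.camera_params(n))
print(optics.camera_params("wrist"))
E
```

```text
pics
{'t': 0.0, 'q': array([ 1.16701868e+00,  5.33978997e-02,  1.61431675e+00, -1.90623578e-05,
        1.47597912e+00, -1.18994502e-01]), 'dq': array([-0.00164476,  0.00126465, -0.001969  , -0.00108891, -0.00137664,
        0.00058941]), 'effort': array([ 8.64431295e-04, -3.93697894e+01, -3.70169377e+01, -1.60020204e-04,
        7.49001105e-03,  1.45342426e-06]), 'tool_pos': array([0.17534627, 0.59924459, 0.23002398]), 'tool_rot': array([-0.44574869, -3.10927743,  0.00319549]), 'contact_force': array([-0.03934415, -0.29645673, -0.41866928]), 'wrist_torque': array([-0.05697953,  0.00724354, -0.02567348]), 'grip_force': 0.0, 'opening': 0.08541733813925177}
top {'mtx': array([[492.06901361,   0.        , 269.52747439],
       [  0.        , 492.06901361, 213.16856262],
       [  0.        ,   0.        ,   1.        ]]), 'k1': 0.005441848387304699, 'extrinsics': array([[ 0.22466448, -0.9002787 ,  0.3728594 , -0.14003364],
       [-0.97439318, -0.20396313,  0.09464124, -0.00705523],
       [-0.00915392, -0.38457418, -0.9230487 ,  1.69907914],
       [ 0.        ,  0.        ,  0.       
[... 423 characters left out ...]
 -7.57501217e-01, -6.52833582e-01,
         9.56463606e-01],
       [ 0.00000000e+00,  0.00000000e+00,  0.00000000e+00,
         1.00000000e+00]])}
{'mtx': array([[290.38629639,   0.        , 275.73114751],
       [  0.        , 290.38629639, 213.19826944],
       [  0.        ,   0.        ,   1.        ]]), 'k1': -0.03588557818836166, 'tool_from_camera': array([[ 2.60548607e-04, -9.46274063e-01, -3.23365630e-01,
         8.19788338e-02],
       [ 9.99999591e-01, -3.36852741e-05,  9.04313802e-04,
         1.94879575e-04],
       [-8.66621355e-04, -3.23365733e-01,  9.46273666e-01,
        -1.42428159e-01],
       [ 0.00000000e+00,  0.00000000e+00,  0.00000000e+00,
         1.00000000e+00]])}
```

View pics/top0.png

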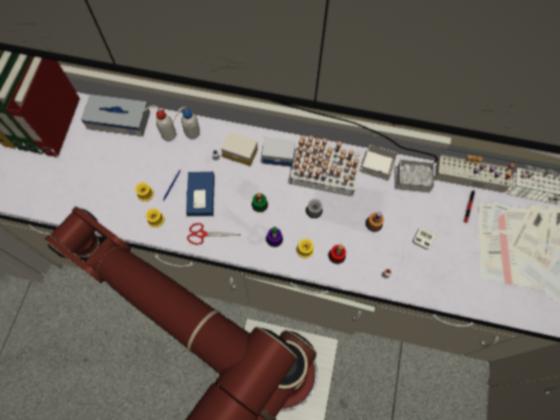

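View pics/side0.png

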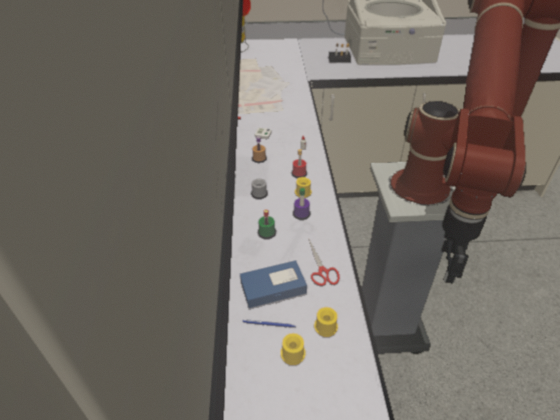

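The top view shows the stands at green (260,201), grey (315,208), purple (275,236), amber (375,220) and red (338,252). There is a yellow decoy at (305,246), and the dropper is at (387,272). The side view shows the same row of stands. I need enlarged crops to tell the caps apart.

```bash
python3 - <<'E'
import cv2, numpy as np
t=np.load("top0.npz")["im"][180:290,240:410,::-1]; s=np.load("side0.npz")["im"][115:250,225:330,::-1]
a=cv2.resize(t,None,fx=4,fy=4,interpolation=cv2.INTER_CUBIC)
b=cv2.resize(s,None,fx=4,fy=4,interpolation=cv2.INTER_CUBIC)
a=cv2.convertScaleAbs(a,alpha=1.5);b=cv2.convertScaleAbs(b,alpha=1.5)
cv2.imwrite("pics/topc.png",a);cv2.imwrite("pics/sidec.png",b)
E
```

```text
(no output)
```

View pics/topc.png

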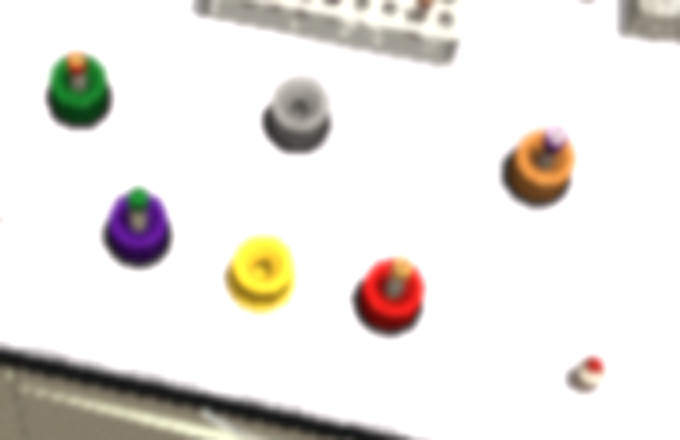

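View pics/sidec.png

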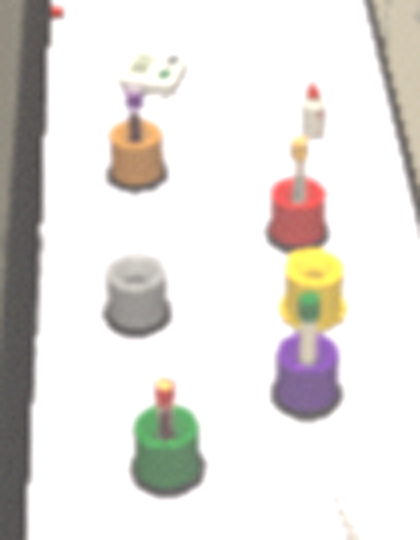

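Both crops agree. The red tube is in the green stand, green is in purple, purple is in amber, amber is in red, and grey is empty. Next I'll measure positions by casting colour-mask rays.

```bash
cat > h.py <<'E'
import numpy as np, cv2
from station import ctrl, optics
from scipy.spatial.transform import Rotation as R
HUE={'red':[(172,180),(0,5)],'purple':[(120,150)],'amber':[(8,18)],'green':[(50,85)]}
def rays(px,p):
    d=(np.asarray(px,float)-[p['mtx'][0,2],p['mtx'][1,2]])/p['mtx'][0,0]
    u=d.copy()
    for _ in range(8): u=d/(1+p['k1']*(u**2).sum(1,keepdims=True))
    return np.c_[u,np.ones(len(u))]
def cloud(im,d,p,E):
    v,u=np.mgrid[:420,:560]; r=rays(np.c_[u.ravel(),v.ravel()],p)*d.reshape(-1,1)
    P=r@E[:3,:3].T+E[:3,3]; P[d.ravel()==0]=np.nan
    return P.reshape(420,560,3)
def mask(im,c):
    h=cv2.cvtColor(im,cv2.COLOR_RGB2HSV); m=np.zeros(h.shape[:2],bool)
    if c=='grey': return (h[...,1]<60)
    for a,b in HUE[c]: m|=(h[...,0]>=a)&(h[...,0]<=b)
    return m&(h[...,1]>90)&(h[...,2]>35)
def onplane(px,p,E,z):
    r=rays(px,p)@E[:3,:3].T; return E[:3,3]+r*((z-E[2,3])/r[:,2:])
def pose(o):
    E=np.eye(4);E[:3,:3]=R.from_rotvec(o['tool_rot']).as_matrix();E[:3,3]=o['tool_pos'];return E
E
python3 - <<'E'
from h import *
box={'top':(240,180,410,290),'side':(225,115,330,250)}
for n in('top','side'):
    f=np.load(n+'0.npz');im,d=f['im'],f['d'];p=optics.camera_params(n);P=cloud(im,d,p,p['extrinsics'])
    x0,y0,x1,y1=box[n]; b=np.zeros(d.shape,bool);b[y0:y1,x0:x1]=1
    t=P[b][:,2]; print(n,'table z',np.nanmedian(t))
    for c in('red','purple','amber','green','grey'):
        for lab,lo,hi in(('stand',.042,.058),('cap',.075,.12)):
            m=(mask(im,c)&b&(P[...,2]>lo)&(P[...,2]<hi)).astype(np.uint8)
            k,L,S,C=cv2.connectedComponentsWithStats(m,connectivity=8)
            for i in range(1,k):
                if S[i,4]<4:continue
                Q=P[L==i]; (cx,cy),r=cv2.minEnclosingCircle((Q[:,:2]*1000).astype(np.float32))
                print(n,c,lab,S[i,4],C[i].round(1),'mec',round(cx),round(cy),'r',round(r,1),'z',(Q[:,2].max()*1000).round(),'med',(np.median(Q,0)*1000).round())
E
```

```text
top table z 0.0005351403591575821
top red stand 114 [337.6 252.9] mec 437 -106 r 27.1 z 57.0 med [ 431. -102.   49.]
top red stand 8 [388.4 271. ] mec 405 -286 r 5.1 z 58.0 med [ 405. -287.   53.]
top purple stand 108 [274.2 236.4] mec 448 127 r 26.8 z 57.0 med [440. 122.  47.]
top amber stand 114 [375.4 220.4] mec 586 -216 r 28.2 z 58.0 med [ 582. -215.   49.]
top amber cap 18 [258.6 195.3] mec 569 213 r 8.1 z 98.0 med [568. 212.  92.]
top amber cap 23 [340.  247.3] mec 435 -106 r 7.6 z 116.0 med [ 433. -106.  105.]
top green stand 91 [259.4 201.5] mec 568 211 r 27.1 z 57.0 med [562. 204.  48.]
top green cap 17 [274.  229.6] mec 447 128 r 7.6 z 115.0 med [447. 127. 107.]
top grey stand 6 [315.8 180.7] mec 689 22 r 4.5 z 58.0 med [689.  23.  56.]
top grey stand 6 [320.  181.3] mec 690 7 r 6.6 z 58.0 med [691.   7.  55.]
top grey stand 10 [325.3 181.6] mec 692 -13 r 10.2 z 58.0 med [695. -12.  55.]
top grey stand 4 [340.2 180.5] mec 710 -64 r 4.4 z 56.0 med [710. -66.  56.]
top grey stand 5 [348. 183.] mec 706 -93 r 7.6 z 58.0 med [706. -95.  57.]
top grey stand 15 [353.1 181.7] mec 7
[... 2234 characters left out ...]
ey stand 16 [259.2 220.4] mec 591 206 r 20.5 z 54.0 med [596. 204.  50.]
side grey stand 4 [269.5 216.2] mec 561 191 r 4.9 z 53.0 med [561. 191.  51.]
side grey stand 18 [265.9 221.6] mec 573 212 r 10.0 z 58.0 med [573. 215.  49.]
side grey stand 7 [273.7 221. ] mec 549 212 r 7.5 z 57.0 med [548. 216.  49.]
side grey cap 24 [257.8 138.8] mec 595 -215 r 11.3 z 103.0 med [ 594. -214.   97.]
side grey cap 19 [298.4 154.6] mec 442 -101 r 9.0 z 113.0 med [446. -99.  88.]
side grey cap 17 [301.8 194.9] mec 453 136 r 6.8 z 107.0 med [452. 136.  87.]
side grey cap 6 [263.  212.5] mec 581 212 r 5.2 z 97.0 med [581. 216.  91.]
side grey cap 4 [268.  213.5] mec 566 214 r 3.0 z 88.0 med [566. 215.  85.]
```

```bash
python3 -m handwheel '[{"roll":-0.095},{"roll":-0.095},{"roll":-0.095},{"tx":-28,"ty":-27},{"tx":-28,"ty":-27},{"tx":-28,"ty":-27},{"tx":-28,"ty":-27},{"tx":-28,"ty":-27},{"tx":-28,"ty":-27},{"tx":-28,"ty":-27},{"tx":-28,"ty":-27},{"tx":-28,"ty":-27}]' 85 40
python3 -m handwheel '[{"tx":-28,"ty":-27},{"tx":-28,"ty":-27},{"tx":-28,"ty":-27},{"tx":-28,"ty":-28},{"tx":0},{"tx":0}]'
cat > look.py <<'E'
import sys
from h import *
# python look.py name pngname: wrist view -> refine stands/caps near by
o=ctrl.get_obs(); T=pose(o); im,d=optics.get_image('wrist'); p=optics.camera_params('wrist'); E=T@p['tool_from_camera']
P=cloud(im,d,p,E)
print('tcp',(o['tool_pos']*1000).round(1),'R',T[:3,:3].round(3).tolist(),'t',round(o['t'],2),'open',round(o['opening']*1000,1))
print('table',np.nanmedian(P[...,2][np.abs(P[...,2])<.015]).round(4))
if len(sys.argv)>1: cv2.imwrite(f'pics/{sys.argv[1]}.png',im[:,:,::-1])
for c in('red','purple','amber','green','grey'):
    for lab,lo,hi in(('rim',.045,.053),('cap',.07,.13)):
        m=(mask(im,c)&(P[...,2]>lo)&(P[...,2]<hi)).astype(np.uint8)
        k,L,S,C=cv2.connectedComponentsWithStats(m,connectivity=8)
        for i in range(1,k):
            if S[i,4]<40:continue
            Q=P[L==i]; zt=np.percentile(Q[:,2],98)
            if lab=='cap': Q=Q[Q[:,2]>zt-.004]
            (cx,cy),r=cv2.minEnclosingCircle((Q[:,:2]*1000).astype(np.float32))
            if 6<r<35: print(c,lab,S[i,4],C[i].round(),'xy',round(cx,1),round(cy,1),'r',round(r,1),'ztop',(zt*1000).round(1))
E
python3 look.py w1
```

```text
tcp [175.4 599.3 230.2] R [[-0.96, 0.281, -0.001], [0.281, 0.96, -0.002], [0.0, -0.002, -1.0]] t 0.1 open 85.9
table -0.0003$[0]: bad value
$[0]: bad value
```

View pics/w1.png

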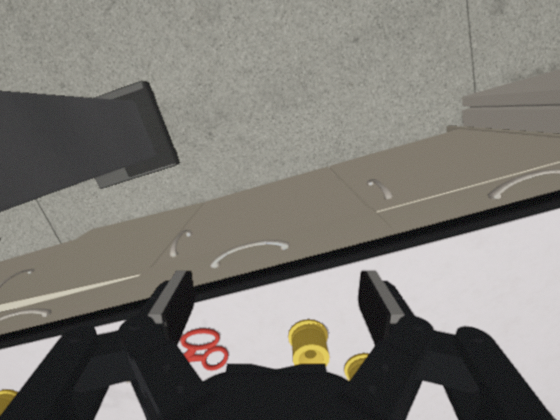

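The moves were refused because each row seems to need all four keys. The picture shows the start pose: scissors at (205,345), yellow decoys, and the fingers in the lower half.

```bash
python3 -m handwheel '[{"tx":0,"ty":0,"tz":0,"roll":-0.095},{"tx":0,"ty":0,"tz":0,"roll":-0.095},{"tx":0,"ty":0,"tz":0,"roll":-0.095},{"tx":-28,"ty":-27,"tz":0,"roll":0},{"tx":-28,"ty":-27,"tz":0,"roll":0},{"tx":-28,"ty":-27,"tz":0,"roll":0},{"tx":-28,"ty":-27,"tz":0,"roll":0},{"tx":-28,"ty":-27,"tz":0,"roll":0},{"tx":-28,"ty":-27,"tz":0,"roll":0},{"tx":-28,"ty":-27,"tz":0,"roll":0},{"tx":-28,"ty":-27,"tz":0,"roll":0},{"tx":-28,"ty":-27,"tz":0,"roll":0}]' 85 40

```

```text
t: 1.15
tool_pos: [0.4285, 0.3552, 0.2311]
tool_rot: [0.0, -3.141, 0.0]
contact_force: [0.8, 0.9, -0.2]
opening: 0.0848
grip_force: 0.0
```

```bash
python3 -m handwheel '[{"tx":-28,"ty":-28,"tz":0,"roll":0},{"tx":-28,"ty":-28,"tz":0,"roll":0},{"tx":-28,"ty":-28,"tz":0,"roll":0},{"tx":-28,"ty":-28,"tz":0,"roll":0},{"tx":-28,"ty":-28,"tz":0,"roll":0},{"tx":0,"ty":0,"tz":0,"roll":0},{"tx":0,"ty":0,"tz":0,"roll":0}]'
python3 look.py w2
```

```text
t: 1.73
tool_pos: [0.5685, 0.2153, 0.2306]
tool_rot: [-0.005, -3.14, 0.0]
contact_force: [-0.3, -0.0, -0.2]
opening: 0.0851
grip_force: 0.0
tcp [568.5 215.3 230.6] R [[-1.0, 0.003, -0.001], [0.003, 1.0, -0.0], [0.001, -0.0, -1.0]] t 1.73 open 85.1
table -0.0
red cap 81 [274. 197.] xy 570.6 213.6 r 7.1 ztop 94.9
purple rim 1322 [197.  81.] xy 452.6 130.1 r 26.9 ztop 51.3
amber cap 66 [273. 205.] xy 573.5 213.0 r 7.8 ztop 95.4
green rim 1003 [274. 190.] xy 572.2 213.2 r 26.3 ztop 51.4
green cap 468 [177.  74.] xy 452.6 130.4 r 8.7 ztop 109.0
grey rim 1156 [104. 210.] xy 594.4 10.6 r 27.5 ztop 51.0
grey rim 48 [258. 205.] xy 584.0 200.1 r 19.9 ztop 51.2
grey rim 162 [550. 336.] xy 791.8 622.2 r 25.6 ztop 52.6
grey rim 95 [505. 340.] xy 793.7 549.4 r 18.7 ztop 52.8
grey rim 65 [ 27. 341.] xy 792.8 -147.8 r 14.3 ztop 50.7
grey rim 68 [ 10. 386.] xy 883.4 -203.9 r 17.3 ztop 50.3
grey rim 70 [  7. 395.] xy 903.1 -215.6 r 12.8 ztop 52.8
grey rim 84 [112. 399.] xy 903.0 -40.7 r 13.9 ztop 52.7
grey rim 156 [430. 399.] xy 904.2 455.1 r 27.2 ztop 52.7
grey cap 154 [ 36. 299.] xy 699.7 -81.2 r 9.2 ztop 84.0
grey cap 402 [ 93. 309.] xy 704.8 -0.6 r 27.2 ztop 95.4
grey cap 1332 [534. 372.] xy 808.1 548.4 r 14.6 ztop 127.0
```

View pics/w2.png

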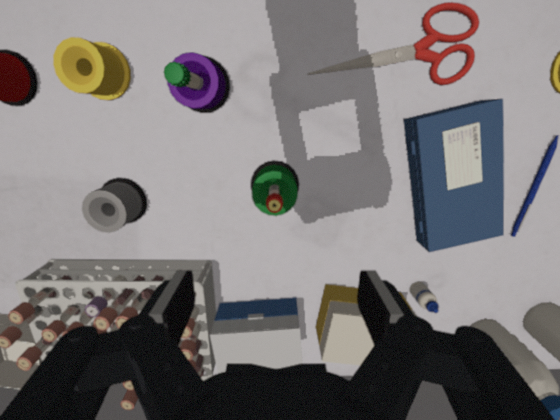

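The wrist view shows the red tube in the green stand at (274,190), the purple stand at (200,83), grey at (112,205) and the yellow decoy at (90,68). The stand and tube-top heights come out at 51 and 95 mm, against 50 and 94 expected. Next I descend and grip.

```bash
python3 -m handwheel '[{"tx":-3,"ty":-2,"tz":20,"roll":0},{"tx":0,"ty":0,"tz":30,"roll":0},{"tx":0,"ty":0,"tz":30,"roll":0},{"tx":0,"ty":0,"tz":30,"roll":0},{"tx":0,"ty":0,"tz":30,"roll":0},{"tx":0,"ty":0,"tz":20,"roll":0},{"tx":0,"ty":0,"tz":13,"roll":0},{"tx":0,"ty":0,"tz":0,"roll":0}]' 50 30
python3 -m handwheel '[{"tx":0,"ty":0,"tz":0,"roll":0},{"tx":0,"ty":0,"tz":0,"roll":0},{"tx":0,"ty":0,"tz":0,"roll":0},{"tx":0,"ty":0,"tz":0,"roll":0},{"tx":0,"ty":0,"tz":0,"roll":0},{"tx":0,"ty":0,"tz":0,"roll":0},{"tx":0,"ty":0,"tz":0,"roll":0},{"tx":0,"ty":0,"tz":0,"roll":0}]' 5 30
```

```text
t: 2.45
tool_pos: [0.5672, 0.2155, 0.0546]
tool_rot: [0.003, -3.135, 0.002]
contact_force: [-0.7, -1.1, -0.5]
opening: 0.0501
grip_force: 0.0
t: 3.12
tool_pos: [0.5722, 0.2154, 0.0606]
tool_rot: [-0.0, 3.138, 0.002]
contact_force: [-0.3, 0.5, 6.4]
opening: 0.0116
grip_force: 30.1
```

```bash
python3 -m handwheel '[{"tx":0,"ty":0,"tz":0,"roll":0},{"tx":0,"ty":0,"tz":0,"roll":0},{"tx":0,"ty":0,"tz":0,"roll":0}]'; python3 look.py
```

```text
t: 3.37
tool_pos: [0.5722, 0.2154, 0.0606]
tool_rot: [0.0, 3.138, 0.002]
contact_force: [0.2, 1.0, 5.9]
opening: 0.0113
grip_force: 30.1
tcp [572.2 215.4  60.6] R [[-1.0, -0.0, 0.004], [0.0, 1.0, 0.001], [-0.004, 0.001, -1.0]] t 3.37 open 11.3
table -0.0001
red cap 652 [276. 288.] xy 566.6 215.2 r 6.8 ztop 97.4
red cap 60 [275. 319.] xy 574.8 215.1 r 6.2 ztop 98.2
purple rim 101 [81.  2.] xy 438.7 124.4 r 6.3 ztop 48.1
purple rim 4743 [108.  52.] xy 452.8 129.8 r 27.2 ztop 51.0
green rim 2513 [271. 242.] xy 571.8 213.5 r 26.2 ztop 50.9
grey rim 293 [105.  36.] xy 452.9 130.6 r 6.8 ztop 52.9
grey rim 56 [230. 266.] xy 574.9 189.6 r 12.2 ztop 50.6
grey rim 102 [  2. 296.] xy 602.4 33.7 r 12.2 ztop 48.8
grey cap 5700 [205. 331.] xy 564.5 186.5 r 22.8 ztop 129.5
grey cap 5545 [345. 330.] xy 564.5 243.6 r 22.3 ztop 129.4
```

```bash
python3 -m handwheel '[{"tx":0,"ty":0,"tz":-10,"roll":0},{"tx":0,"ty":0,"tz":-20,"roll":0},{"tx":0,"ty":0,"tz":-30,"roll":0},{"tx":0,"ty":0,"tz":-30,"roll":0},{"tx":0,"ty":0,"tz":-30,"roll":0},{"tx":0,"ty":0,"tz":-10,"roll":0},{"tx":0,"ty":0,"tz":0,"roll":0},{"tx":0,"ty":0,"tz":0,"roll":0}]'; python3 look.py w3
```

```text
t: 4.08
tool_pos: [0.5705, 0.2148, 0.1882]
tool_rot: [-0.0, 3.141, -0.0]
contact_force: [0.0, -0.1, -0.7]
opening: 0.0116
grip_force: 29.5
tcp [570.5 214.8 188.2] R [[-1.0, -0.0, 0.0], [-0.0, 1.0, -0.0], [-0.0, -0.0, -1.0]] t 4.08 open 11.6
table -0.0001
purple rim 1782 [186.  73.] xy 452.8 130.1 r 26.8 ztop 51.2
green rim 1474 [274. 200.] xy 572.3 213.4 r 26.4 ztop 51.1
green cap 722 [159.  63.] xy 452.5 130.7 r 9.2 ztop 109.0
grey rim 40 [185.  74.] xy 452.6 130.2 r 6.6 ztop 52.1
grey rim 1452 [ 82. 220.] xy 593.7 10.6 r 27.4 ztop 50.9
grey rim 110 [418. 333.] xy 738.2 388.1 r 16.9 ztop 52.8
grey rim 169 [275. 341.] xy 749.5 214.4 r 21.4 ztop 52.8
grey rim 49 [ 13. 345.] xy 764.0 -120.2 r 9.7 ztop 50.4
grey rim 299 [517. 369.] xy 818.1 548.0 r 32.8 ztop 52.8
grey rim 46 [ 26. 376.] xy 818.5 -120.4 r 9.3 ztop 51.4
grey rim 66 [ 18. 390.] xy 840.7 -139.8 r 18.5 ztop 50.4
grey cap 76 [176.  70.] xy 455.3 136.2 r 6.1 ztop 90.4
grey cap 186 [  7. 319.] xy 699.9 -79.8 r 9.6 ztop 82.9
grey cap 100 [149. 321.] xy 691.1 82.0 r 6.3 ztop 93.4
grey cap 525 [ 70. 331.] xy 708.6 2.8 r 24.8 ztop 95.5
grey cap 162 [100. 326.] xy 702.0 24.7 r 8.5 ztop 83.6
grey cap 214 [121. 326.] xy 698.7 51.5 r 8.3 ztop 87.3
grey cap 153 [ 41. 337.] xy 725.6 -48.8 r 9.1 ztop 80.0
grey cap 62 [  4. 339.] xy 717.9 -84.6 r 17.4 ztop 84.1
grey cap 96 [ 92. 359.] xy 748.0 7.9 r 6.3 ztop 86.5
grey cap 389 [ 54. 376.] xy 734.8 -8.4 r 11.5 ztop 109.7
grey cap 84 [ 11. 373.] xy 756.0 -77.6 r 8.1 ztop 103.1
grey cap 1812 [539. 397.] xy 804.6 527.4 r 10.8 ztop 113.5
```

View pics/w3.png

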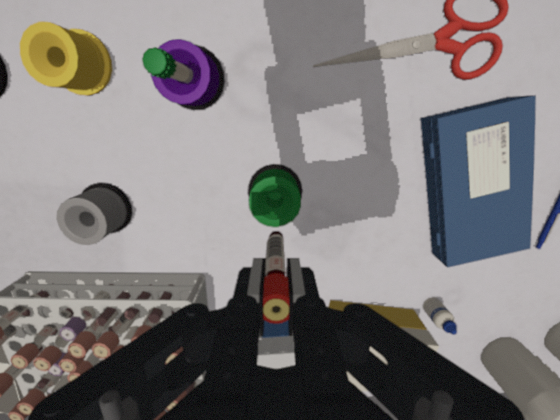

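The red tube is held upright, with its cap at (276,305), and the green stand at (274,195) is now empty. Next it goes to the grey stand at (594,10).

```bash
python3 -m handwheel '[{"tx":-2,"ty":-18,"tz":0,"roll":0},{"tx":-4,"ty":-34,"tz":0,"roll":0},{"tx":-4,"ty":-34,"tz":0,"roll":0},{"tx":-4,"ty":-34,"tz":0,"roll":0},{"tx":-4,"ty":-34,"tz":0,"roll":0},{"tx":-4,"ty":-34,"tz":0,"roll":0},{"tx":-2,"ty":-16,"tz":0,"roll":0},{"tx":0,"ty":0,"tz":0,"roll":0},{"tx":0,"ty":0,"tz":20,"roll":0},{"tx":0,"ty":0,"tz":30,"roll":0},{"tx":0,"ty":0,"tz":10,"roll":0},{"tx":0,"ty":0,"tz":0,"roll":0}]'; python3 look.py | grep -E 'tcp|grey rim'
```

```text
t: 5.13
tool_pos: [0.5907, 0.012, 0.1222]
tool_rot: [0.001, -3.131, -0.002]
contact_force: [-0.3, 0.4, -0.7]
opening: 0.0118
grip_force: 29.5
tcp [590.7  12.  122.2] R [[-1.0, -0.001, -0.011], [-0.001, 1.0, 0.001], [0.011, 0.001, -1.0]] t 5.13 open 11.8
grey rim 133 [445.  32.] xy 453.1 128.1 r 7.0 ztop 52.9
grey rim 2212 [273. 224.] xy 594.3 9.6 r 27.1 ztop 51.0
grey rim 265 [490. 372.] xy 749.1 226.1 r 19.7 ztop 52.9
grey rim 313 [  9. 404.] xy 796.1 -272.2 r 28.0 ztop 52.8
grey rim 141 [ 38. 396.] xy 790.6 -235.4 r 13.5 ztop 50.3
```

```bash
python3 -m handwheel '[{"tx":0,"ty":-1,"tz":10,"roll":0},{"tx":0,"ty":0,"tz":10,"roll":0},{"tx":0,"ty":0,"tz":10,"roll":0},{"tx":0,"ty":0,"tz":10,"roll":0},{"tx":0,"ty":0,"tz":10,"roll":0},{"tx":0,"ty":0,"tz":10,"roll":0},{"tx":0,"ty":0,"tz":5,"roll":0},{"tx":0,"ty":0,"tz":0,"roll":0},{"tx":0,"ty":0,"tz":0,"roll":0}]'
```

```text
t: 5.93
tool_pos: [0.5946, 0.0099, 0.063]
tool_rot: [0.0, -3.141, -0.0]
contact_force: [-0.4, 0.2, -0.3]
opening: 0.0114
grip_force: 29.8
```

```bash
python3 -m handwheel '[{"tx":0,"ty":0,"tz":2,"roll":0},{"tx":0,"ty":0,"tz":0,"roll":0}]'; python3 -m handwheel '[{"tx":0,"ty":0,"tz":0,"roll":0},{"tx":0,"ty":0,"tz":0,"roll":0},{"tx":0,"ty":0,"tz":0,"roll":0},{"tx":0,"ty":0,"tz":0,"roll":0},{"tx":0,"ty":0,"tz":0,"roll":0},{"tx":0,"ty":0,"tz":-10,"roll":0},{"tx":0,"ty":0,"tz":-30,"roll":0},{"tx":0,"ty":0,"tz":-30,"roll":0},{"tx":0,"ty":0,"tz":-30,"roll":0},{"tx":0,"ty":0,"tz":-10,"roll":0},{"tx":0,"ty":0,"tz":0,"roll":0},{"tx":0,"ty":0,"tz":0,"roll":0}]' 50; python3 look.py | grep -E 'tcp|grey rim|red'
```

```text
t: 6.1
tool_pos: [0.595, 0.0098, 0.0617]
tool_rot: [-0.0, 3.141, -0.0]
contact_force: [-0.1, -0.3, 0.2]
opening: 0.0117
grip_force: 29.8
t: 7.1
tool_pos: [0.5949, 0.0099, 0.1717]
tool_rot: [-0.0, 3.141, -0.0]
contact_force: [-0.7, 0.1, 0.0]
opening: 0.0495
grip_force: 0.0
tcp [594.9   9.9 171.7] R [[-1.0, -0.0, 0.001], [-0.0, 1.0, -0.0], [-0.001, -0.0, -1.0]] t 7.1 open 49.5
red rim 1901 [140.  31.] xy 439.9 -103.4 r 27.3 ztop 51.1
red cap 190 [275. 214.] xy 595.3 9.4 r 7.9 ztop 94.9
grey rim 83 [416.  41.] xy 452.6 128.5 r 6.7 ztop 52.9
grey rim 1504 [276. 199.] xy 594.3 9.7 r 27.1 ztop 51.1
grey rim 181 [463. 332.] xy 748.5 225.3 r 20.2 ztop 52.9
grey rim 226 [ 20. 347.] xy 776.4 -298.3 r 14.1 ztop 52.8
grey rim 125 [ 71. 356.] xy 793.7 -233.0 r 17.0 ztop 50.3
grey rim 207 [ 20. 395.] xy 853.8 -324.2 r 30.3 ztop 52.7
grey rim 163 [147. 414.] xy 870.7 -162.2 r 27.4 ztop 50.5
grey rim 42 [  7. 418.] xy 902.3 -360.7 r 10.6 ztop 49.7
grey rim 74 [548. 418.] xy 904.2 387.7 r 17.1 ztop 50.3
```

The red tube is seated in the grey stand, with its top at 94.9 mm. Next is the green tube.

```bash
python3 -m handwheel '[{"tx":14,"ty":12,"tz":0,"roll":0},{"tx":28.5,"ty":24,"tz":0,"roll":0},{"tx":28.5,"ty":24,"tz":0,"roll":0},{"tx":28.5,"ty":24,"tz":0,"roll":0},{"tx":28.5,"ty":24,"tz":0,"roll":0},{"tx":14,"ty":12.4,"tz":0,"roll":0},{"tx":0,"ty":0,"tz":10,"roll":0},{"tx":0,"ty":0,"tz":30,"roll":0},{"tx":0,"ty":0,"tz":30,"roll":0},{"tx":0,"ty":0,"tz":24,"roll":0},{"tx":0,"ty":0,"tz":10,"roll":0},{"tx":0,"ty":0,"tz":0,"roll":0}]'
python3 -m handwheel '[{"tx":0,"ty":0,"tz":0,"roll":0},{"tx":0,"ty":0,"tz":0,"roll":0},{"tx":0,"ty":0,"tz":0,"roll":0},{"tx":0,"ty":0,"tz":0,"roll":0},{"tx":0,"ty":0,"tz":0,"roll":0},{"tx":0,"ty":0,"tz":0,"roll":0},{"tx":0,"ty":0,"tz":0,"roll":0}]' 5 30
```

```text
t: 8.15
tool_pos: [0.4493, 0.1294, 0.0624]
tool_rot: [-0.0, -3.132, 0.002]
contact_force: [-0.8, -0.1, 1.1]
opening: 0.0504
grip_force: 0.0
t: 8.73
tool_pos: [0.4542, 0.1304, 0.0691]
tool_rot: [-0.0, 3.138, 0.0]
contact_force: [0.5, -0.2, 6.4]
opening: 0.0129
grip_force: 29.8
```

```bash
python3 -m handwheel '[{"tx":0,"ty":0,"tz":-10,"roll":0},{"tx":0,"ty":0,"tz":-25,"roll":0},{"tx":0,"ty":0,"tz":-35,"roll":0},{"tx":0,"ty":0,"tz":-35,"roll":0},{"tx":0,"ty":0,"tz":-15,"roll":0},{"tx":0,"ty":0,"tz":0,"roll":0},{"tx":-14.5,"ty":10,"tz":0,"roll":0},{"tx":-30,"ty":21,"tz":0,"roll":0},{"tx":-30,"ty":21,"tz":0,"roll":0},{"tx":-30,"ty":21,"tz":0,"roll":0},{"tx":-14.8,"ty":10.1,"tz":0,"roll":0},{"tx":0,"ty":0,"tz":0,"roll":0}]'
python3 -m handwheel '[{"tx":0,"ty":0,"tz":20,"roll":0},{"tx":0,"ty":0,"tz":25,"roll":0},{"tx":0,"ty":0,"tz":15,"roll":0},{"tx":0,"ty":0,"tz":0,"roll":0},{"tx":0,"ty":0,"tz":0,"roll":0}]'; python3 look.py | grep -E 'tcp|green'
```

```text
t: 9.73
tool_pos: [0.5731, 0.2148, 0.1852]
tool_rot: [0.002, -3.139, 0.0]
contact_force: [-0.9, -1.1, 0.3]
opening: 0.013
grip_force: 29.5
t: 10.15
tool_pos: [0.57, 0.2128, 0.1253]
tool_rot: [0.0, -3.137, 0.002]
contact_force: [-0.4, -1.5, -0.1]
opening: 0.0126
grip_force: 29.5
tcp [570.  212.8 125.3] R [[-1.0, -0.0, -0.004], [-0.0, 1.0, -0.001], [0.004, -0.001, -1.0]] t 10.15 open 12.6
green rim 1971 [277. 220.] xy 572.6 213.2 r 26.5 ztop 51.0
```

```bash
python3 -m handwheel '[{"tx":0,"ty":0,"tz":9,"roll":0},{"tx":0,"ty":0,"tz":9,"roll":0},{"tx":0,"ty":0,"tz":10,"roll":0},{"tx":0,"ty":0,"tz":10,"roll":0},{"tx":0,"ty":0,"tz":10,"roll":0},{"tx":0,"ty":0,"tz":7,"roll":0},{"tx":0,"ty":0,"tz":2,"roll":0},{"tx":0,"ty":0,"tz":0,"roll":0},{"tx":0,"ty":0,"tz":0,"roll":0}]'
```

```text
t: 10.95
tool_pos: [0.5721, 0.2134, 0.0702]
tool_rot: [0.0, -3.142, 0.0]
contact_force: [1.4, -0.6, -0.9]
opening: 0.0126
grip_force: 29.6
```

```bash
python3 -m handwheel '[{"tx":0,"ty":0,"tz":1,"roll":0},{"tx":0,"ty":0,"tz":0,"roll":0},{"tx":0,"ty":0,"tz":0,"roll":0},{"tx":0,"ty":0,"tz":0,"roll":0},{"tx":0,"ty":0,"tz":0,"roll":0},{"tx":0,"ty":0,"tz":-10,"roll":0},{"tx":0,"ty":0,"tz":-30,"roll":0},{"tx":0,"ty":0,"tz":-30,"roll":0},{"tx":0,"ty":0,"tz":-30,"roll":0},{"tx":0,"ty":0,"tz":-10,"roll":0},{"tx":0,"ty":0,"tz":0,"roll":0},{"tx":0,"ty":0,"tz":0,"roll":0}]' 50; python3 look.py | grep -E 'tcp|green'
python3 -m handwheel '[{"tx":0,"ty":-20,"tz":0,"roll":0},{"tx":-2,"ty":-40,"tz":0,"roll":0},{"tx":-2,"ty":-40,"tz":0,"roll":0},{"tx":-2,"ty":-40,"tz":0,"roll":0},{"tx":-2,"ty":-40,"tz":0,"roll":0},{"tx":-2,"ty":-40,"tz":0,"roll":0},{"tx":-2,"ty":-40,"tz":0,"roll":0},{"tx":-2,"ty":-40,"tz":0,"roll":0},{"tx":-2,"ty":-40,"tz":0,"roll":0},{"tx":-2,"ty":-40,"tz":0,"roll":0},{"tx":-2,"ty":-40,"tz":0,"roll":0},{"tx":0,"ty":-4,"tz":0,"roll":0}]'
python3 -m handwheel '[{"tx":0,"ty":0,"tz":0,"roll":0},{"tx":0,"ty":0,"tz":0,"roll":0},{"tx":0,"ty":0,"tz":0,"roll":0}]' ; python3 look.py w4| grep -vE 'grey'
```

```text
t: 11.95
tool_pos: [0.5721, 0.2134, 0.1798]
tool_rot: [-0.0, 3.141, 0.0]
contact_force: [-0.8, 0.1, -0.8]
opening: 0.0496
grip_force: 0.0
tcp [572.1 213.4 179.8] R [[-1.0, -0.0, 0.001], [-0.0, 1.0, 0.0], [-0.001, 0.0, -1.0]] t 11.95 open 49.6
green rim 1270 [276. 197.] xy 572.3 213.3 r 26.3 ztop 51.2
green cap 483 [276. 218.] xy 570.7 213.3 r 8.7 ztop 109.2
t: 13.0
tool_pos: [0.5903, -0.216, 0.1762]
tool_rot: [-0.009, -3.137, 0.001]
contact_force: [-0.6, 0.7, -0.8]
opening: 0.0501
grip_force: 0.0
t: 13.25
tool_pos: [0.5914, -0.209, 0.1777]
tool_rot: [0.002, -3.139, -0.003]
contact_force: [1.1, 0.1, 0.2]
opening: 0.0496
grip_force: 0.0
tcp [ 591.4 -209.   177.7] R [[-1.0, -0.001, -0.002], [-0.001, 1.0, 0.002], [0.002, 0.002, -1.0]] t 13.25 open 49.6
table -0.0002
red rim 2055 [397.  33.] xy 440.8 -104.5 r 27.0 ztop 51.3
red cap 342 [518. 218.] xy 595.2 7.9 r 8.1 ztop 94.8
purple cap 171 [268. 210.] xy 589.8 -216.0 r 8.6 ztop 99.9
purple cap 134 [  8. 409.] xy 848.4 -539.9 r 6.6 ztop 81.4
amber rim 1332 [269. 197.] xy 590.1 -216.0 r 26.6 ztop 51.2
amber cap 694 [431.  11.] xy 440.2 -105.0 r 8.6 ztop 108.5
```

View pics/w4.png

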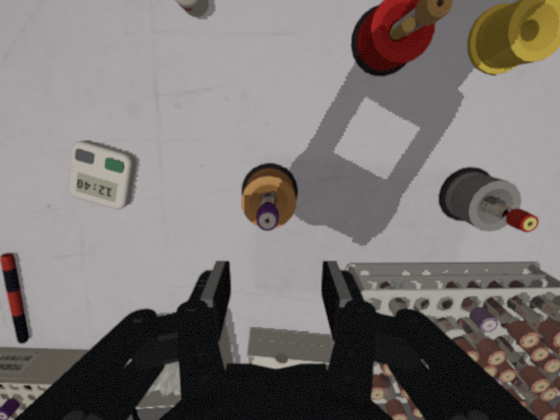

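Green is seated in the green stand. This picture shows the purple tube in the amber stand at (268,200) and the red tube standing in grey at (490,205). Next I grip purple.

```bash
python3 -m handwheel '[{"tx":2,"ty":-5.5,"tz":10,"roll":0},{"tx":0,"ty":0,"tz":25,"roll":0},{"tx":0,"ty":0,"tz":30,"roll":0},{"tx":0,"ty":0,"tz":25,"roll":0},{"tx":0,"ty":0,"tz":20,"roll":0},{"tx":0,"ty":0,"tz":10,"roll":0},{"tx":0,"ty":0,"tz":0,"roll":0},{"tx":0,"ty":0,"tz":0,"roll":0}]'
python3 -m handwheel '[{"tx":0,"ty":0,"tz":0,"roll":0},{"tx":0,"ty":0,"tz":0,"roll":0},{"tx":0,"ty":0,"tz":0,"roll":0},{"tx":0,"ty":0,"tz":0,"roll":0},{"tx":0,"ty":0,"tz":0,"roll":0},{"tx":0,"ty":0,"tz":0,"roll":0},{"tx":0,"ty":0,"tz":0,"roll":0}]' 5 30
```

```text
t: 13.97
tool_pos: [0.59, -0.2156, 0.0591]
tool_rot: [0.002, -3.141, -0.0]
contact_force: [0.2, -0.7, 0.8]
opening: 0.0499
grip_force: 0.0
t: 14.55
tool_pos: [0.5913, -0.2167, 0.0613]
tool_rot: [-0.0, 3.139, -0.002]
contact_force: [-0.2, 0.4, 6.4]
opening: 0.0137
grip_force: 29.6
```

```bash
python3 -m handwheel '[{"tx":0,"ty":0,"tz":-10,"roll":0},{"tx":0,"ty":0,"tz":-25,"roll":0},{"tx":0,"ty":0,"tz":-35,"roll":0},{"tx":0,"ty":0,"tz":-35,"roll":0},{"tx":0,"ty":0,"tz":-20,"roll":0},{"tx":0,"ty":0,"tz":0,"roll":0},{"tx":7,"ty":17.3,"tz":0,"roll":0},{"tx":14,"ty":35,"tz":0,"roll":0},{"tx":14,"ty":35,"tz":0,"roll":0},{"tx":14,"ty":35,"tz":0,"roll":0},{"tx":14,"ty":35,"tz":0,"roll":0},{"tx":14,"ty":35,"tz":0,"roll":0}]'
python3 -m handwheel '[{"tx":14,"ty":35,"tz":0,"roll":0},{"tx":14,"ty":35,"tz":0,"roll":0},{"tx":14,"ty":35,"tz":0,"roll":0},{"tx":12.4,"ty":32,"tz":0,"roll":0},{"tx":6,"ty":17,"tz":0,"roll":0},{"tx":0,"ty":0,"tz":0,"roll":0},{"tx":0,"ty":0,"tz":20,"roll":0},{"tx":0,"ty":0,"tz":25,"roll":0},{"tx":0,"ty":0,"tz":15,"roll":0},{"tx":0,"ty":0,"tz":0,"roll":0},{"tx":0,"ty":0,"tz":0,"roll":0}]'; python3 look.py | grep -E 'tcp|purple'
```

```text
t: 15.55
tool_pos: [0.5113, -0.0224, 0.1832]
tool_rot: [-0.001, -3.14, -0.001]
contact_force: [-0.1, -0.1, -0.2]
opening: 0.0138
grip_force: 29.6
t: 16.47
tool_pos: [0.4517, 0.1294, 0.123]
tool_rot: [-0.001, -3.138, 0.001]
contact_force: [0.5, -0.2, 1.3]
opening: 0.0138
grip_force: 29.7
tcp [451.7 129.4 123. ] R [[-1.0, 0.001, -0.003], [0.001, 1.0, -0.001], [0.003, -0.001, -1.0]] t 16.47 open 13.8
purple rim 2067 [276. 218.] xy 451.8 129.5 r 26.6 ztop 51.0
```

```bash
python3 -m handwheel '[{"tx":0,"ty":0,"tz":9,"roll":0},{"tx":0,"ty":0,"tz":10,"roll":0},{"tx":0,"ty":0,"tz":12,"roll":0},{"tx":0,"ty":0,"tz":12,"roll":0},{"tx":0,"ty":0,"tz":10,"roll":0},{"tx":0,"ty":0,"tz":7,"roll":0},{"tx":0,"ty":0,"tz":2,"roll":0},{"tx":0,"ty":0,"tz":0,"roll":0},{"tx":0,"ty":0,"tz":0,"roll":0}]'
python3 -m handwheel '[{"tx":0,"ty":0,"tz":1,"roll":0},{"tx":0,"ty":0,"tz":0,"roll":0},{"tx":0,"ty":0,"tz":0,"roll":0},{"tx":0,"ty":0,"tz":0,"roll":0},{"tx":0,"ty":0,"tz":0,"roll":0},{"tx":0,"ty":0,"tz":-10,"roll":0},{"tx":0,"ty":0,"tz":-30,"roll":0},{"tx":0,"ty":0,"tz":-35,"roll":0},{"tx":0,"ty":0,"tz":-30,"roll":0},{"tx":0,"ty":0,"tz":-15,"roll":0},{"tx":0,"ty":0,"tz":0,"roll":0},{"tx":0,"ty":0,"tz":0,"roll":0}]' 50; python3 look.py | grep -E 'tcp|purple'
```

```text
t: 17.27
tool_pos: [0.4525, 0.1302, 0.0619]
tool_rot: [0.0, -3.141, -0.0]
contact_force: [0.5, 1.0, -0.4]
opening: 0.0137
grip_force: 30.1
t: 18.27
tool_pos: [0.4533, 0.1302, 0.1828]
tool_rot: [-0.0, 3.139, 0.001]
contact_force: [-0.6, 1.1, -1.1]
opening: 0.0498
grip_force: 0.0
tcp [453.3 130.2 182.8] R [[-1.0, -0.0, 0.003], [-0.0, 1.0, 0.0], [-0.003, 0.0, -1.0]] t 18.27 open 49.8
purple rim 1287 [275. 194.] xy 451.5 129.5 r 26.5 ztop 51.1
purple cap 210 [275. 209.] xy 452.7 129.9 r 9.0 ztop 99.8
```

Purple is seated. Next is the amber tube in the red stand at (440,-104).

```bash
python3 -m handwheel '[{"tx":1,"ty":-18,"tz":0,"roll":0},{"tx":2,"ty":-36,"tz":0,"roll":0},{"tx":2,"ty":-36,"tz":0,"roll":0},{"tx":2,"ty":-36,"tz":0,"roll":0},{"tx":2,"ty":-36,"tz":0,"roll":0},{"tx":2,"ty":-36,"tz":0,"roll":0},{"tx":1.5,"ty":-28,"tz":0,"roll":0},{"tx":0,"ty":-8,"tz":0,"roll":0},{"tx":0,"ty":0,"tz":0,"roll":0},{"tx":0,"ty":0,"tz":0,"roll":0}]'; python3 look.py | grep -E 'tcp|red|amber'
python3 -m handwheel '[{"tx":0,"ty":0,"tz":10,"roll":0},{"tx":0,"ty":0,"tz":30,"roll":0},{"tx":0,"ty":0,"tz":34,"roll":0},{"tx":0,"ty":0,"tz":30,"roll":0},{"tx":0,"ty":0,"tz":10,"roll":0},{"tx":0,"ty":0,"tz":0,"roll":0},{"tx":0,"ty":0,"tz":0,"roll":0}]'
```

```text
t: 19.15
tool_pos: [0.4394, -0.1032, 0.1797]
tool_rot: [-0.001, -3.139, -0.003]
contact_force: [0.6, 0.6, 0.6]
opening: 0.0503
grip_force: 0.0
tcp [ 439.4 -103.2  179.7] R [[-1.0, 0.001, -0.003], [0.001, 1.0, 0.002], [0.003, 0.002, -1.0]] t 19.15 open 50.3
red rim 146 [ 90. 171.] xy 407.7 -283.9 r 7.9 ztop 52.7
red rim 1320 [275. 197.] xy 439.2 -104.3 r 26.7 ztop 51.2
amber rim 81 [169. 311.] xy 567.9 -224.8 r 10.4 ztop 50.9
amber cap 417 [274. 219.] xy 438.5 -104.0 r 8.0 ztop 108.1
t: 19.78
tool_pos: [0.4402, -0.1031, 0.0674]
tool_rot: [0.002, -3.141, -0.001]
contact_force: [0.3, 0.4, -0.0]
opening: 0.0501
grip_force: 0.0
```

```bash
python3 -m handwheel '[{"tx":0,"ty":0,"tz":0,"roll":0},{"tx":0,"ty":0,"tz":0,"roll":0},{"tx":0,"ty":0,"tz":0,"roll":0},{"tx":0,"ty":0,"tz":0,"roll":0},{"tx":0,"ty":0,"tz":0,"roll":0},{"tx":0,"ty":0,"tz":0,"roll":0},{"tx":0,"ty":0,"tz":0,"roll":0}]' 5 30
python3 -m handwheel '[{"tx":0,"ty":0,"tz":-10,"roll":0},{"tx":0,"ty":0,"tz":-25,"roll":0},{"tx":0,"ty":0,"tz":-35,"roll":0},{"tx":0,"ty":0,"tz":-35,"roll":0},{"tx":0,"ty":0,"tz":-15,"roll":0},{"tx":0,"ty":0,"tz":0,"roll":0},{"tx":-15,"ty":-11,"tz":0,"roll":0},{"tx":-30,"ty":-22.5,"tz":0,"roll":0},{"tx":-30,"ty":-22.5,"tz":0,"roll":0},{"tx":-30,"ty":-22.5,"tz":0,"roll":0},{"tx":-30,"ty":-22.5,"tz":0,"roll":0},{"tx":-15,"ty":-11,"tz":0,"roll":0}]'
python3 -m handwheel '[{"tx":0,"ty":0,"tz":0,"roll":0},{"tx":0,"ty":0,"tz":20,"roll":0},{"tx":0,"ty":0,"tz":25,"roll":0},{"tx":0,"ty":0,"tz":15,"roll":0},{"tx":0,"ty":0,"tz":0,"roll":0},{"tx":0,"ty":0,"tz":0,"roll":0}]'; python3 look.py | grep -E 'tcp|amber'
```

```text
t: 20.37
tool_pos: [0.4416, -0.1044, 0.0693]
tool_rot: [0.0, 3.138, -0.002]
contact_force: [-0.0, 1.3, 6.6]
opening: 0.012
grip_force: 29.2
t: 21.37
tool_pos: [0.5916, -0.2179, 0.1854]
tool_rot: [-0.001, -3.14, -0.0]
contact_force: [-1.2, 0.1, -0.3]
opening: 0.0123
grip_force: 29.6
t: 21.87
tool_pos: [0.5885, -0.2148, 0.1254]
tool_rot: [0.001, -3.138, -0.003]
contact_force: [-0.1, -0.7, 0.7]
opening: 0.0121
grip_force: 29.6
tcp [ 588.5 -214.8  125.4] R [[-1.0, -0.0, -0.004], [-0.0, 1.0, 0.002], [0.004, 0.002, -1.0]] t 21.87 open 12.1
amber rim 2043 [274. 219.] xy 590.5 -216.2 r 26.5 ztop 51.0
```

```bash
python3 -m handwheel '[{"tx":0,"ty":0,"tz":9,"roll":0},{"tx":0,"ty":0,"tz":9,"roll":0},{"tx":0,"ty":0,"tz":10,"roll":0},{"tx":0,"ty":0,"tz":10,"roll":0},{"tx":0,"ty":0,"tz":10,"roll":0},{"tx":0,"ty":0,"tz":7,"roll":0},{"tx":0,"ty":0,"tz":2.5,"roll":0},{"tx":0,"ty":0,"tz":0,"roll":0},{"tx":0,"ty":0,"tz":0,"roll":0}]'
python3 -m handwheel '[{"tx":0,"ty":0,"tz":1,"roll":0},{"tx":0,"ty":0,"tz":0,"roll":0},{"tx":0,"ty":0,"tz":0,"roll":0},{"tx":0,"ty":0,"tz":0,"roll":0},{"tx":0,"ty":0,"tz":0,"roll":0},{"tx":0,"ty":0,"tz":-10,"roll":0},{"tx":0,"ty":0,"tz":-30,"roll":0},{"tx":0,"ty":0,"tz":-30,"roll":0},{"tx":0,"ty":0,"tz":-30,"roll":0},{"tx":0,"ty":0,"tz":-10,"roll":0},{"tx":0,"ty":0,"tz":0,"roll":0},{"tx":0,"ty":0,"tz":0,"roll":0}]' 50; python3 look.py | grep -E 'tcp|amber|red'
```

```text
t: 22.67
tool_pos: [0.5901, -0.2158, 0.0695]
tool_rot: [0.0, -3.141, -0.0]
contact_force: [0.4, -0.1, -0.7]
opening: 0.0121
grip_force: 29.6
t: 23.67
tool_pos: [0.5903, -0.2159, 0.1793]
tool_rot: [-0.0, 3.141, -0.001]
contact_force: [-0.2, 0.8, -1.3]
opening: 0.05
grip_force: 0.0
tcp [ 590.3 -215.9  179.3] R [[-1.0, -0.0, 0.001], [-0.0, 1.0, -0.001], [-0.001, -0.001, -1.0]] t 23.67 open 50.0
red rim 2556 [410.  30.] xy 440.3 -104.4 r 27.3 ztop 51.3
red cap 339 [524. 218.] xy 595.0 8.2 r 8.1 ztop 94.5
amber rim 1333 [276. 197.] xy 590.6 -216.2 r 26.6 ztop 51.3
amber cap 437 [276. 217.] xy 588.2 -215.8 r 8.2 ztop 108.1
amber cap 40 [536. 224.] xy 595.5 9.2 r 6.9 ztop 95.5
amber cap 44 [549. 383.] xy 754.3 49.3 r 9.2 ztop 121.4
```

Amber is seated. Last, the red tube goes from grey to red.

```bash
python3 -m handwheel '[{"tx":0,"ty":17.5,"tz":0,"roll":0},{"tx":-1,"ty":36,"tz":0,"roll":0},{"tx":-1,"ty":36,"tz":0,"roll":0},{"tx":-1,"ty":36,"tz":0,"roll":0},{"tx":-1,"ty":36,"tz":0,"roll":0},{"tx":0,"ty":36,"tz":0,"roll":0},{"tx":0,"ty":21,"tz":0,"roll":0},{"tx":0,"ty":7,"tz":0,"roll":0},{"tx":0,"ty":0,"tz":0,"roll":0},{"tx":0,"ty":0,"tz":0,"roll":0}]'; python3 look.py | grep -E 'tcp|red|grey rim'
python3 -m handwheel '[{"tx":0,"ty":0,"tz":10,"roll":0},{"tx":0,"ty":0,"tz":30,"roll":0},{"tx":0,"ty":0,"tz":36,"roll":0},{"tx":0,"ty":0,"tz":30,"roll":0},{"tx":0,"ty":0,"tz":14,"roll":0},{"tx":0,"ty":0,"tz":0,"roll":0},{"tx":0,"ty":0,"tz":0,"roll":0}]'
```

```text
t: 24.55
tool_pos: [0.5933, 0.0094, 0.177]
tool_rot: [0.001, -3.139, 0.001]
contact_force: [-0.5, -0.8, -0.3]
opening: 0.0502
grip_force: 0.0
tcp [593.3   9.4 177. ] R [[-1.0, -0.001, -0.003], [-0.001, 1.0, -0.0], [0.003, -0.0, -1.0]] t 24.55 open 50.2
red rim 2356 [139.  28.] xy 439.7 -103.6 r 27.2 ztop 51.2
red cap 179 [276. 214.] xy 595.4 9.4 r 8.0 ztop 94.8
grey rim 82 [413.  47.] xy 454.2 127.7 r 7.0 ztop 52.6
grey rim 85 [481. 181.] xy 571.3 211.1 r 6.9 ztop 52.7
grey rim 1445 [276. 200.] xy 594.4 9.9 r 27.0 ztop 51.1
grey rim 175 [461. 331.] xy 748.7 225.6 r 19.5 ztop 52.8
grey rim 219 [ 24. 346.] xy 777.1 -297.8 r 14.6 ztop 52.9
grey rim 123 [ 74. 355.] xy 792.6 -234.2 r 15.9 ztop 50.5
grey rim 219 [ 21. 393.] xy 853.4 -327.5 r 33.0 ztop 52.9
grey rim 152 [148. 412.] xy 868.8 -162.9 r 29.3 ztop 50.4
grey rim 75 [  7. 417.] xy 903.4 -365.2 r 12.6 ztop 51.9
grey rim 117 [548. 417.] xy 903.7 390.9 r 18.4 ztop 52.3
t: 25.18
tool_pos: [0.5938, 0.009, 0.0583]
tool_rot: [-0.002, -3.14, -0.0]
contact_force: [1.2, 0.9, -0.4]
opening: 0.05
grip_force: 0.0
```

```bash
python3 -m handwheel '[{"tx":0,"ty":0,"tz":0,"roll":0},{"tx":0,"ty":0,"tz":0,"roll":0},{"tx":0,"ty":0,"tz":0,"roll":0},{"tx":0,"ty":0,"tz":0,"roll":0},{"tx":0,"ty":0,"tz":0,"roll":0},{"tx":0,"ty":0,"tz":0,"roll":0},{"tx":0,"ty":0,"tz":0,"roll":0}]' 5 30
```

```text
t: 25.77
tool_pos: [0.5958, 0.0095, 0.0612]
tool_rot: [-0.001, 3.138, -0.001]
contact_force: [-0.3, -0.0, 6.1]
opening: 0.0116
grip_force: 29.3
```

```bash
python3 -m handwheel '[{"tx":0,"ty":0,"tz":-10,"roll":0},{"tx":0,"ty":0,"tz":-25,"roll":0},{"tx":0,"ty":0,"tz":-35,"roll":0},{"tx":0,"ty":0,"tz":-35,"roll":0},{"tx":0,"ty":0,"tz":-17,"roll":0},{"tx":0,"ty":0,"tz":0,"roll":0},{"tx":16,"ty":-12,"tz":0,"roll":0},{"tx":31,"ty":-23,"tz":0,"roll":0},{"tx":31,"ty":-23,"tz":0,"roll":0},{"tx":31,"ty":-23,"tz":0,"roll":0},{"tx":31,"ty":-22,"tz":0,"roll":0},{"tx":14.4,"ty":-10.6,"tz":0,"roll":0}]'
python3 -m handwheel '[{"tx":0,"ty":0,"tz":0,"roll":0},{"tx":0,"ty":0,"tz":20,"roll":0},{"tx":0,"ty":0,"tz":25,"roll":0},{"tx":0,"ty":0,"tz":15,"roll":0},{"tx":0,"ty":0,"tz":0,"roll":0},{"tx":0,"ty":0,"tz":0,"roll":0}]'; python3 look.py | grep -E 'tcp|red'
```

```text
t: 26.77
tool_pos: [0.4363, -0.1049, 0.1791]
tool_rot: [-0.002, -3.138, -0.0]
contact_force: [0.9, 0.4, -0.8]
opening: 0.0112
grip_force: 29.3
t: 27.27
tool_pos: [0.439, -0.1032, 0.1195]
tool_rot: [0.001, -3.139, -0.002]
contact_force: [-0.2, -0.0, 0.0]
opening: 0.0114
grip_force: 29.3
tcp [ 439.  -103.2  119.5] R [[-1.0, -0.001, -0.003], [-0.001, 1.0, 0.001], [0.003, 0.001, -1.0]] t 27.27 open 11.4
red rim 246 [ 44. 185.] xy 407.9 -283.1 r 7.6 ztop 52.8
red rim 2210 [275. 220.] xy 439.0 -104.1 r 26.7 ztop 51.0
```

Commanded z is 121.5, and the target is about 62.

```bash
python3 -m handwheel '[{"tx":0,"ty":0,"tz":9,"roll":0},{"tx":0,"ty":0,"tz":10,"roll":0},{"tx":0,"ty":0,"tz":10,"roll":0},{"tx":0,"ty":0,"tz":11,"roll":0},{"tx":0,"ty":0,"tz":10,"roll":0},{"tx":0,"ty":0,"tz":7,"roll":0},{"tx":0,"ty":0,"tz":2,"roll":0},{"tx":0,"ty":0,"tz":0,"roll":0},{"tx":0,"ty":0,"tz":0,"roll":0}]'
python3 -m handwheel '[{"tx":0,"ty":0,"tz":1,"roll":0},{"tx":0,"ty":0,"tz":0,"roll":0},{"tx":0,"ty":0,"tz":0,"roll":0},{"tx":0,"ty":0,"tz":0,"roll":0},{"tx":0,"ty":0,"tz":0,"roll":0},{"tx":0,"ty":0,"tz":-10,"roll":0},{"tx":0,"ty":0,"tz":-30,"roll":0},{"tx":0,"ty":0,"tz":-35,"roll":0},{"tx":0,"ty":0,"tz":-35,"roll":0},{"tx":0,"ty":0,"tz":-35,"roll":0},{"tx":0,"ty":0,"tz":-20,"roll":0},{"tx":0,"ty":0,"tz":0,"roll":0}]' 50; python3 -m handwheel '[{"tx":0,"ty":0,"tz":-20,"roll":0},{"tx":0,"ty":0,"tz":-20,"roll":0},{"tx":0,"ty":0,"tz":0,"roll":0},{"tx":0,"ty":0,"tz":0,"roll":0}]'; python3 look.py w5 | grep -E 'tcp|red|amber|purple|green'
```

```text
t: 28.07
tool_pos: [0.4397, -0.104, 0.0614]
tool_rot: [0.0, -3.141, -0.0]
contact_force: [0.2, 0.4, -0.4]
opening: 0.0117
grip_force: 29.4
t: 29.07
tool_pos: [0.4425, -0.1051, 0.2334]
tool_rot: [-0.0, 3.13, -0.007]
contact_force: [0.4, -0.9, 0.0]
opening: 0.0498
grip_force: 0.0
t: 29.4
tool_pos: [0.4401, -0.1041, 0.2667]
tool_rot: [-0.0, 3.14, -0.001]
contact_force: [1.0, 0.1, -0.1]
opening: 0.0502
grip_force: 0.0
tcp [ 440.1 -104.1  266.7] R [[-1.0, -0.0, 0.002], [-0.0, 1.0, -0.001], [-0.002, -0.001, -1.0]] t 29.4 open 50.2
red rim 80 [133. 156.] xy 407.7 -283.2 r 7.7 ztop 52.8
red rim 913 [276. 180.] xy 439.1 -104.1 r 26.5 ztop 51.3
red cap 92 [275. 187.] xy 439.6 -104.2 r 8.3 ztop 94.3
purple rim 827 [453. 190.] xy 451.8 127.9 r 26.8 ztop 51.5
purple cap 170 [472. 199.] xy 451.5 126.5 r 7.8 ztop 99.5
amber rim 283 [189. 278.] xy 586.4 -220.8 r 24.9 ztop 50.6
green rim 595 [493. 271.] xy 572.3 211.7 r 26.9 ztop 51.4
green cap 263 [522. 291.] xy 570.4 212.1 r 8.5 ztop 108.9
```

View pics/w5.png

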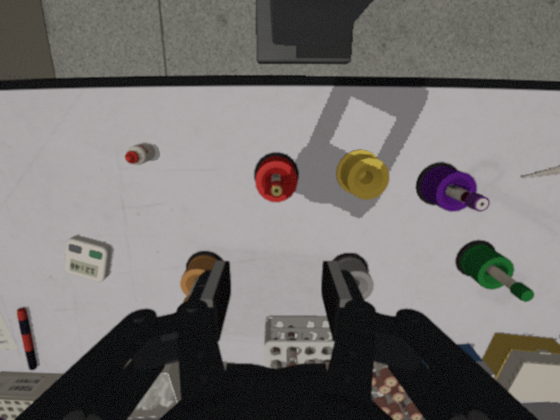

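The red tube is in red at (276,180), purple in purple at (455,190) and green in green at (490,268). The dropper is still standing at (137,155). Amber was checked just before, and the gripper touches nothing.

```bash
python3 -c "
from station import ctrl; print(ctrl.finish_job())"
```

```text
the job is handed in; nothing more can be done
None
```

I handed the job in at about 29 s: the red, purple, amber and green tubes stand upright and fully down in their own stands by the wrist-camera height checks, the grey stand is empty, and the dropper was not touched.

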